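# Lift the muffin off its plate with the serving tongs

### The job

Take the spring tongs off their steel rest, close them on the muffin that stands on the small white plate, and hold it up in the tongs, upright and at least 10 cm above the table, ready for the bag. Handle it for food service: never touch the muffin with the gripper itself, do not crush it, and leave the salt shaker and pepper mill where they stand. Finish while still holding the muffin up in the squeezed tongs; nothing is put down.

Things in the scene. Friction and masses are not known exactly. Their poses are not given: they have to be found in the camera images.
- tongs: Hinge barrel (17 mm wide, 24 mm tall) of the steel serving tongs, 205 mm long over all, 120 g. Origin: on the hinge axis, at the underside; x runs along the centre line to the jaws, z up. They lie flat on the rest, sprung open, and squeeze shut sideways, both arms alike. The jaws reach from 2 mm below to 26 mm above this height.
- tongs_grip (a point): Where to grip the tongs: on the centre line midway between the two black ribbed sleeves, at half their height, 75 mm ahead of the hinge axis, 12 mm above the tongs' underside. Each sleeve is 48 mm long, 24 mm tall, with a flat outer face. Across them the tongs measure 61 to 66 mm open, and about 50 mm with the jaws closed on the muffin.
- tongs_jaws (a point): Middle of the space between the jaws, on the centre line at half their height, 91 mm ahead of tongs_grip. Each jaw is a scalloped steel paddle, 28 mm tall, 4 mm thick, from 25 mm behind to 32 mm ahead of this point. Clear gap 95 mm when open; it shrinks by 2.2 mm for each 1 mm that the sleeves are pressed together.
- tongs_left: The arm on the tongs' +y side, with its sleeve and jaw. Origin on the hinge axis. Pressing the sleeves together takes about 5 N to start and 6 N when the jaws are 72 mm apart; a jaw presses with about 0.45 of the grip force beyond that.
- tongs_right: The arm on the tongs' -y side, with its sleeve and jaw; it always turns as far as the other one. Origin on the hinge axis.
- tongs_rest: Fixed stainless rest under the tongs, carrying them 22 mm above the table. Origin on the table below the sleeves, x towards the jaws. A 30 mm block under the hinge and, 50 mm ahead of the origin, a crossbar 108 mm wide with end pegs up to 28 mm high. Beside the sleeves the table is free. It stands left or right of the plate, turned up to 0.25 rad from straight ahead.
- plate: Fixed white ceramic dessert plate, 128 mm across, rim 15 mm above the table, floor 5 mm above the table. Origin: centre of the underside. Stands where the rest does not.
- muffin: The muffin on the plate: 80 g more or less, 66 mm tall, round; origin at the centre of its underside (5 mm above the table), z up. Its paper cup widens from 47 mm across at the foot to a cap of 69 to 77 mm across at 41 mm above the foot, then domes over. Best held with the middle of the jaws 35 to 45 mm above its foot.
- salt_shaker: Loose glass salt shaker, 44 mm across, 90 mm tall, standing between the two nearest domed plates. Origin: centre of the underside. To be left alone.
- pepper_mill: Loose wooden pepper mill, 58 mm across, 150 mm tall, among the glass jars at the right. Origin: centre of the underside. To be left alone.
- plate_blue: Fixed blue cake plate under a glass dome, in front on the left: rim 292 mm across and 24 mm high, dome 214 mm across and 120 mm high with a small knob on top. Origin: centre of the underside. An obstacle.
- plate_ring: Fixed white cake plate under a glass dome, in front in the middle: rim 268 mm across and 24 mm high, dome 202 mm across and 120 mm high with a small knob on top. Origin: centre of the underside. An obstacle.
- jar_oat: Fixed glass jar right of the work, 156 mm across, 167 mm high, 240 mm with lid and knob. Origin: centre of the underside. An obstacle.
- cake_stand: Fixed round wooden cake stand left of the work: board 310 mm across, its top 84 mm high, with pastries on it. Origin near the centre of the underside. An obstacle. Behind everything, from 0.78 m ahead of the robot's base axis, the back counter rises to 170 mm.

How it is judged (in metres and radians):
On the way, in this order (a step that is already met when the one before it is completed fails the run):
1. the tongs are held in the gripper and lifted off their rest, the muffin still standing on its plate (height (world z) of tongs above 0.028 m and contact force between the fingers and tongs above 0.5 N and height (world z) of muffin below 0.015 m and angle between muffin's own z axis and vertical below 0.15 rad), for 0.2 s.
2. both jaws of the held tongs press on the muffin while it is still at its plate (contact force between muffin and tongs_left above 0.5 N and contact force between muffin and tongs_right above 0.5 N and contact force between the fingers and tongs above 0.5 N and height (world z) of muffin below 0.025 m and horizontal distance between muffin and plate below 0.05 m), for 0.1 s.
At the end, for the whole second after the job is handed in: The muffin hangs still between the two jaws (each pressing on it with over 0.3 N), its underside more than 10 cm above the table, tilted less than 0.4 rad, the tongs held in the fingers with their hinge above 9 cm, and neither the fingers nor the arm touching the muffin (height (world z) of muffin above 0.1 m and height (world z) of tongs above 0.09 m and angle between muffin's own z axis and vertical below 0.4 rad and contact force between muffin and tongs_left above 0.3 N and contact force between muffin and tongs_right above 0.3 N and contact force between the fingers and tongs above 0.5 N and contact force between each of the fingers, the arm and muffin below 0.05 N and distance between muffin and tongs_jaws below 0.075 m and linear speed of muffin below 0.05 m/s); the arm keeps its last pose, push and grip.
It fails at once if the gripper or the arm touches the muffin itself (contact force between any of the fingers, the arm and muffin above 0.3 N).
It fails at once if the muffin is crushed: a jaw presses on it with more than 35 N (contact force between muffin and tongs_left above 35 N or contact force between muffin and tongs_right above 35 N).
It fails at once if the salt shaker or the pepper mill is pushed more than 2 cm (distance of any of salt_shaker, pepper_mill from where it was at the start of the episode above 0.02 m).
It also fails if it takes over 42 s, if anything falls off the work surface, if the arm or the gripper's body presses on something with over 40 N, if the wrist force passes 120 N, or if a joint passes its speed limit or range.

### The arm

A 6-joint arm with a two-finger parallel gripper is mounted at the origin on a cart in front of the work surface, level with it; the furniture and walls round the work are solid. World frame = base frame: x ahead of the robot, y to its left, z up, the work surface at z = 0. Lengths are in mm, angles in rad, forces in N, time in s.
With the tool pointing down it reaches from about 300 to 775 mm from the base axis. Payload 14.6 kg.
Tool frame: the origin (TCP) lies between the finger pads; the fingertips stand 8 mm ahead of it and the grasp point (between the pads) lies 11 mm behind it; z points along the fingers, y is the direction in which the jaws open and shut (so a half turn about z gives the same grasp; the last joint's range is limited). The gripper opens to 94 mm and grips with 3 to 60 N. Pads are 16 mm wide; open, the fingers measure 119 mm over their backs; the gripper's body (75 mm by 177 mm) begins 78 mm behind the grasp point.
Start: joints at [-1.193, 0.3, 1.521, -0, 1.321, -0.067], TCP at [236.644, -496.476, 213.446] pointing down, gripper open.
Joint ranges: [-3.03, 3.03], [-0.79, 2.21], [0.23, 2.52], [-1.04, 4.18], [0, 3.07], [-2.55, 2.55]. Speed limits (rad/s): [2.22, 2.22, 2.57, 3.14, 3.14, 3.14].

### API

Orientations are given as [roll, pitch, yaw] about the fixed x, y, z axes, in that order (R = Rz(yaw) Ry(pitch) Rx(roll)).
In Python, from cell import manip, cams, models gives the robot as it stands. The module is installed in compiled form; this text tells all that it offers.
- The arm moves only by the shell command python3 -m pendant 'ROWS' [OPENING] [FORCE]. ROWS is JSON, a list that holds one entry, the list of rows, each a list of 4 numbers: the shift along the tool's x, y, z in cm, then the turn about the tool's z in rad. In form: [[[x, y, z, roll], ...]]. A call has 1 to 5 rows; each row is the pose to reach, as a shift and turn from the pose commanded when the call began, along the tool's axes at that moment; what a row does not reach only later rows make up. A row lasts 1/10 s, in which the tool goes at most 50 mm and 8.59 degrees, less where a joint would pass 70% of its speed; a pose out of reach is approached as far as the arm can. A call with a gripper value outside its range is refused whole. OPENING is the opening, from -1 (shut) to 1 (fully open), so that 0 is half open, set as the call begins (- or left out, the last holds). The fingers move at their own pace and stop on an object; FORCE is the grip in N (left out, the last holds). Time passes only in rows, so rows that repeat a pose let the fingers close. It gives the time, the measured TCP pose, the force and the opening at its end, in the units of the state.
- manip.read_state(): the state, without advancing time (a new reading comes with each control period).
- cams.camera(name): name is "scene" or "top" or "wrist"; returns a dict with "frame" (480x640x3 uint8, red, green, blue), "K" (3x3 intrinsics, pixels), "pose" (4x4, takes a point from camera to world coordinates). Camera axes: x right, y down, z forward; pixel columns grow to the right and rows downward; lengths in mm; the calibration is good to about 2 mm. A picture is of the moment at which its call begins. There is no depth.
- manip.sign_off(): hands the job in, once; it reports no verdict.
Trained networks look in the newest picture that a camera, given by its name, has taken for a name from the list of things; names that differ only in an ending like _2 or _b are one class to them, and where a whole thing is asked for, a point or a joint stands for the part that bears it (a point fixed in the world has none). Each returns a list of dicts, best first, with "score" (0 to 1); they miss things now and then, are a little off and sometimes report something else, mostly with a low value. They report only what shows in the picture. A call takes as long as a camera call.
- models.regions_of(camera, name): "pixels" (480x640 bool, what is visible of it) and "point" ([column, row] in pixels, amid what is visible of it).
The state is a dict: "clock": time; "joints": joint angles; "qd": joint speeds; "effort": joint torques, N m; "eef_pos": TCP position; "eef_rot": TCP orientation; "wrist_force": force on the tool from outside, world axes, zero at the start; "moment": the same for the moment, N m; "finger_gap": finger opening in mm.
Only numpy, scipy, OpenCV 4.12 (cv2) and the standard library are available. Lean on these libraries where they do the work, as an engineer would, in place of code of your own. Each camera call takes 0.05 s, during which the arm holds its last target.

## Working session

There is one attempt and no reset: what is moved stays moved. The work goes in short steps, Python scripts to look and compute and a shell command to move; the robot and the scene stay as the last step left them, time stands still between calls to the robot, and variables do not carry over. Pictures are saved under pics/ and viewed, and the job is handed in when it is done.

```bash
mkdir -p pics
python3 - <<'E'
from cell import manip,cams,models
import cv2,numpy as np
print(manip.read_state())
for n in ["scene","top","wrist"]:
    c=cams.camera(n); cv2.imwrite(f"pics/a_{n}.png",c["frame"][:,:,::-1]); print(n,c["K"].tolist(),np.round(c["pose"],3).tolist())
    for t in ["tongs","tongs_left","tongs_right","tongs_rest","plate","muffin","salt_shaker","pepper_mill","jar_oat"]:
        r=models.regions_of(n,t)
        print(t,[(round(q["score"],2),np.round(q["point"]).tolist(),int(q["pixels"].sum())) for q in r[:2]])
E
```

```text
{'clock': 0.0, 'joints': array([-1.19254041e+00,  3.00444960e-01,  1.52158355e+00, -1.24419972e-06,
        1.32069639e+00, -6.66080303e-02]), 'qd': array([-1.76620657e-03,  5.12703704e-04,  1.27429852e-03,  1.18318247e-03,
       -3.14561077e-06,  4.16290030e-04]), 'effort': array([ 3.07267692e-03, -5.31791639e+01, -3.52731442e+01,  7.09113549e-02,
        2.43796018e-02, -8.73013005e-05]), 'eef_pos': array([ 236.58343375, -496.23499761,  212.89962093]), 'eef_rot': array([-3.14046284e+00, -7.41580143e-05,  4.44864210e-01]), 'wrist_force': array([-0.2109128 ,  0.3722225 ,  0.25696069]), 'moment': array([ 0.02400103, -0.01568771, -0.0067143 ]), 'finger_gap': 93.78297977744279}
scene [[535.7048773285321, 0.0, 311.7185705162788], [0.0, 535.7048773285321, 233.78261307356757], [0.0, 0.0, 1.0]] [[-0.611, -0.633, 0.475, -91.405], [-0.791, 0.477, -0.382, 640.163], [0.015, -0.609, -0.793, 1175.404], [0.0, 0.0, 0.0, 1.0]]
tongs [(0.75, [304.0, 219.0], 875)]
tongs_left [(0.65, [303.0, 216.0], 427)]
tongs_right [(0.85, [316.0, 203.0], 269)]
tongs_rest [(0.55, [309.0, 216.0], 348)]
plate [(0.78, 
[... 345 characters left out ...]
0.007, 109.302], [0.001, -0.225, -0.974, 1170.131], [0.0, 0.0, 0.0, 1.0]]
tongs []
tongs_left [(0.66, [333.0, 215.0], 352)]
tongs_right [(0.72, [362.0, 208.0], 329)]
tongs_rest [(0.73, [344.0, 206.0], 823)]
plate [(0.79, [273.0, 241.0], 1501)]
muffin []
salt_shaker [(0.91, [281.0, 301.0], 295)]
pepper_mill [(0.93, [500.0, 220.0], 996)]
jar_oat []
wrist [[354.0247804173716, 0.0, 314.00541927548204], [0.0, 354.0247804173716, 237.43864827156716], [0.0, 0.0, 1.0]] [[0.431, -0.871, -0.237, 305.99], [-0.902, -0.416, -0.113, -464.206], [-0.0, 0.262, -0.965, 385.117], [0.0, 0.0, 0.0, 1.0]]
tongs []
tongs_left []
tongs_right []
tongs_rest []
plate []
muffin []
salt_shaker []
pepper_mill []
jar_oat []
```

Run:
```python
import cv2
a=cv2.imread("pics/a_top.png"); cv2.imwrite("pics/b_top.png",cv2.resize(a[140:340,210:470],None,fx=3,fy=3,interpolation=cv2.INTER_CUBIC))
a=cv2.imread("pics/a_scene.png"); cv2.imwrite("pics/b_scene.png",cv2.resize(a[150:320,200:440],None,fx=3,fy=3,interpolation=cv2.INTER_CUBIC))
```

```text
(no output)
```

View pics/a_top.png

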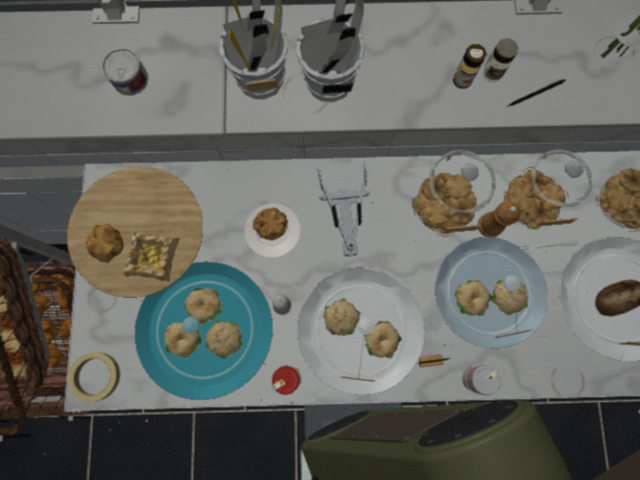

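View pics/b_top.png

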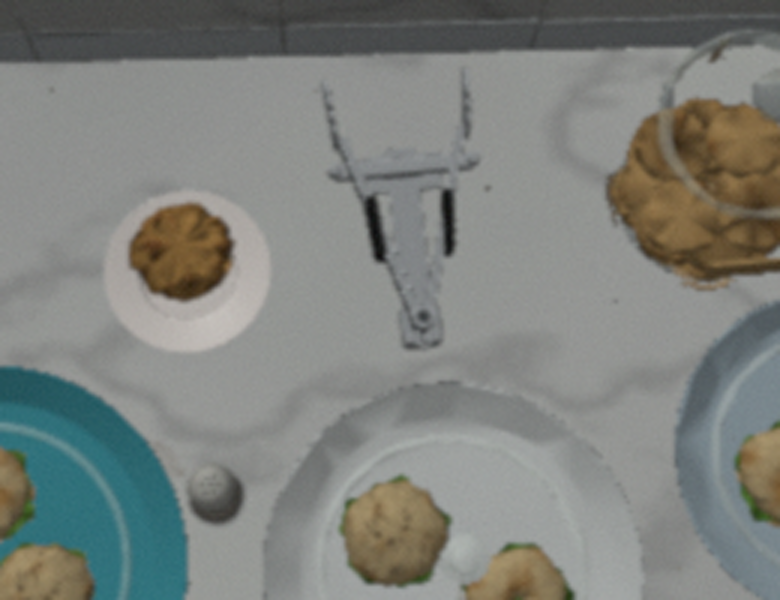

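View pics/b_scene.png

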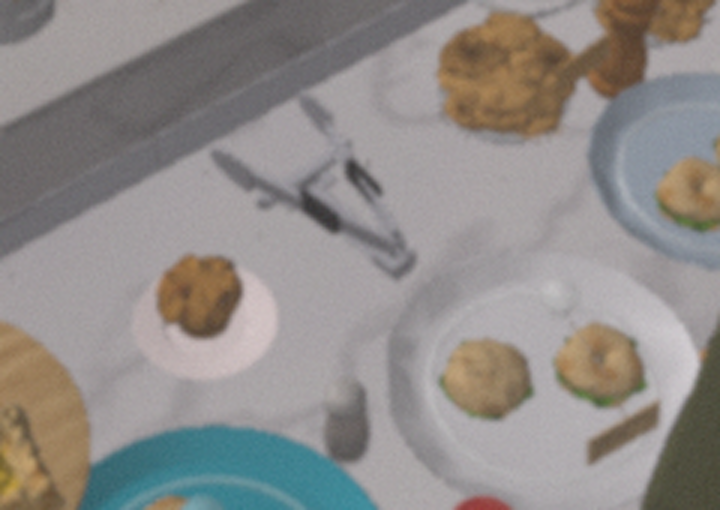

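View pics/a_scene.png

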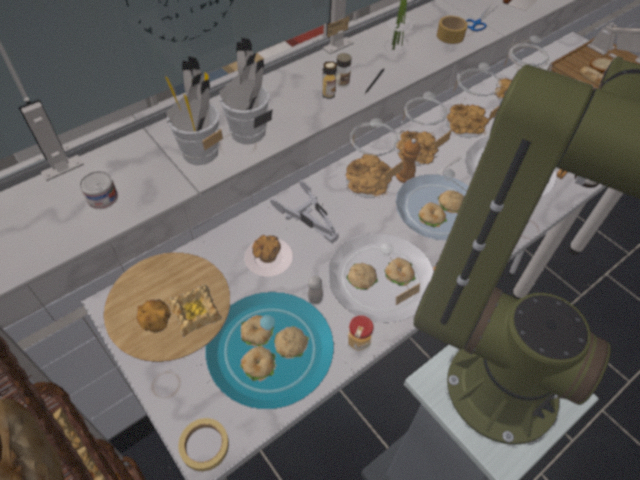

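The top view shows the tongs (hinge at about (351,246), jaw tips at about (318,168) and (365,163)) right of the plate and muffin (272,228). The salt shaker is at (282,301) and the jars are at upper right. Next I'll turn these into positions.

```bash
cat > h.py <<'E'
import numpy as np,cv2
from cell import manip,cams,models
def bp(c,uv,z):
    K,T=np.array(c["K"]),np.array(c["pose"])
    uv=np.atleast_2d(uv).astype(float)
    d=np.c_[uv,np.ones(len(uv))]@np.linalg.inv(K).T@T[:3,:3].T
    o=T[:3,3]; s=(z-o[2])/d[:,2]
    return o+d*s[:,None]
def pr(c,P):
    K,T=np.array(c["K"]),np.array(c["pose"])
    q=(np.atleast_2d(P)-T[:3,3])@T[:3,:3]@K.T
    return q[:,:2]/q[:,2:]
def fit(c,mask,z):
    m=mask.astype(np.uint8); cs,_=cv2.findContours(m,cv2.RETR_EXTERNAL,cv2.CHAIN_APPROX_NONE)
    k=max(cs,key=len)[:,0]; h=cv2.convexHull(k)[:,0]
    P=bp(c,h,z)[:,:2].astype(np.float32)
    return cv2.fitEllipse(P) if len(P)>5 else None
E
python3 - <<'E'
from h import *
np.set_printoptions(precision=1,suppress=True)
f=lambda x,y:(210+x/3,140+y/3)
c=cams.camera("top")
print("hinge",bp(c,[f(422,318)],46))
print("sleeves L,R corners",bp(c,[f(372,197),f(380,262),f(449,190),f(449,254)],46))
print("tips",bp(c,[f(323,85),f(464,70)],48))
print("pegs",bp(c,[f(335,173),f(475,160)],28))
for cn in ["top","scene"]:
    c=cams.camera(cn)
    for n,z in [("plate",15),("muffin",46),("tongs_left",46),("tongs_right",46),("tongs",46),("salt_shaker",70),("pepper_mill",130),("plate_ring",24),("plate_blue",24),("cake_stand",84)]:
        for r in models.regions_of(cn,n)[:2]:
            print(cn,n,round(r["score"],2),bp(c,[r["point"]],z),fit(c,r["pixels"],z))
    print()
f=lambda x,y:(200+x/3,150+y/3)
print("scene hinge",bp(c,[f(397,262)],46))
print("tips",bp(c,[f(217,153),f(305,100)],48))
E
```

```text
hinge [[564.7  39.3  46. ]]
sleeves L,R corners [[658.1  73.2  46. ]
 [607.9  68.8  46. ]
 [662.1  15.4  46. ]
 [612.7  17.5  46. ]]
tips [[747.  107.8  48. ]
 [756.4   0.2  48. ]]
pegs [[683.3 100.3  28. ]
 [690.9  -7.   28. ]]
top plate 0.82 [[585.7 220.9  15. ]] ((613.1556396484375, 214.86509704589844), (122.6453628540039, 125.408935546875), 172.50048828125)
top muffin 0.72 [[612.9 219.8  46. ]] ((619.7105102539062, 215.8473358154297), (75.11078643798828, 77.67156219482422), 163.55523681640625)
top tongs_left 0.88 [[633.8  81.6  46. ]] ((653.8579711914062, 77.41487121582031), (18.34217643737793, 195.76148986816406), 109.08811950683594)
top tongs_left 0.54 [[588.3 211.   46. ]] ((606.2755737304688, 211.65625), (122.28326416015625, 124.02247619628906), 63.21617126464844)
top tongs_right 0.7 [[648.4  12.3  46. ]] ((662.9854125976562, 14.385623931884766), (17.66799545288086, 196.87393188476562), 79.46990966796875)
top tongs 0.79 [[636.2  26.3  46. ]] ((928.8357543945312, 64.23114013671875), (125.98573303222656, 746.2826538085938), 93.55529022216797)
top salt_shaker 0.62 [[433.3 192.3 
[... 932 characters left out ...]
7.8418731689453), 79.04866790771484)
scene tongs 0.7 [[636.5  78.5  46. ]] ((740.9834594726562, 60.27503967285156), (119.80653381347656, 378.3790283203125), 93.7810287475586)
scene salt_shaker 0.9 [[427.9 204.3  70. ]] ((429.79656982421875, 207.5807342529297), (42.84268569946289, 83.18749237060547), 54.130496978759766)
scene pepper_mill 0.86 [[ 574.4 -236.7  130. ]] ((578.4169311523438, -232.34710693359375), (64.2837905883789, 176.4808807373047), 35.414634704589844)
scene plate_blue 0.31 [[ 639.8 -320.6   24. ]] ((645.528076171875, -320.20587158203125), (70.289794921875, 198.66770935058594), 35.53679656982422)

scene hinge [[542.5  60.4  46. ]]
tips [[740.4 114.9  48. ]
 [744.8   9.5  48. ]]
```

Run:
```python
from h import *
np.set_printoptions(precision=1,suppress=True)
c=cams.camera("top"); im=c["frame"][:,:,::-1].copy()
for n,ex,z in [("ring",[(298,330),(425,330),(361,267),(361,394)],24),("blue",[(135,330),(273,330),(204,262),(204,401)],24),("cake",[(68,232),(203,232),(136,167),(136,297)],84),("salt",[(282,303)],85),("jar lid/knob",[(469,172)],235)]:
    print(n,bp(c,ex,z))
def circ(p,r,z,col):
    t=np.linspace(0,6.283,60); P=np.c_[p[0]+r*np.cos(t),p[1]+r*np.sin(t),0*t+z]
    cv2.polylines(im,[np.round(pr(c,P)*1).astype(int)],True,col,1)
```

```text
ring [[ 386.2  159.1   24. ]
 [ 379.2 -116.1   24. ]
 [ 521.    16.8   24. ]
 [ 249.7   28.2   24. ]]
blue [[395.2 512.1  24. ]
 [387.6 213.2  24. ]
 [541.2 366.5  24. ]
 [244.  358.9  24. ]]
cake [[602.6 645.8  84. ]
 [595.2 356.8  84. ]
 [746.7 508.3  84. ]
 [459.3 492.6  84. ]]
salt [[439.  188.8  85. ]]
jar lid/knob [[ 661.9 -178.6  235. ]]
```

```bash
python3 -m pendant '[[[0,0,-1.2,0.09],[0,0,-2.4,0.18],[0,0,-3.6,0.27],[0,0,-4.7,0.37],[0,0,-4.7,0.37]]]' 1 10
python3 - <<'E'
from h import *
s=manip.read_state();print(s["eef_pos"],s["eef_rot"],s["joints"])
R=cv2.Rodrigues(np.zeros(3))[0]
y=s["eef_rot"][2]; d=np.array([615,44])-s["eef_pos"][:2]
print(d@[np.cos(y),np.sin(y)], d@[np.sin(y),-np.cos(y)])
E
```

```text
clock: 3.2
eef_pos: [236.8, -496.9, 261.8]
eef_rot: [3.139, -0.001, 0.073]
wrist_force: [0.2, -0.6, -0.1]
finger_gap: 93.7
[ 236.77733836 -496.88901167  261.75947804] [ 3.13934835e+00 -6.72307219e-04  7.30940016e-02] [-1.19263696e+00  2.66946252e-01  1.45079682e+00 -3.31942893e-05
  1.42150698e+00  3.05071014e-01]
416.7132869127408 -511.82354501437845
```

```bash
python3 -m pendant '[[[2.2,-3.4,0,0],[4.4,-6.8,0,0],[6.6,-10.2,0,0],[8.8,-13.6,0,0],[11,-17,0,0]]]'; python3 -m pendant '[[[2.8,-3.4,0,0],[5.6,-6.8,0,0],[8.4,-10.2,0,0],[11.2,-13.6,0,0],[14,-17,0,0]]]';python3 -m pendant '[[[3.3,-3.4,0,0],[6.6,-6.8,0,0],[10,-10.2,0,0],[13.3,-13.6,0,0],[16.6,-17.2,0,0]]]'
```

```text
clock: 3.7
eef_pos: [334.0, -317.1, 259.9]
eef_rot: [-3.141, 0.0, 0.078]
wrist_force: [0.4, -0.6, 0.9]
finger_gap: 94.0
clock: 4.2
eef_pos: [461.1, -137.0, 260.0]
eef_rot: [-3.141, 0.0, 0.078]
wrist_force: [0.5, -0.8, -0.5]
finger_gap: 94.2
clock: 4.7
eef_pos: [614.1, 46.9, 259.6]
eef_rot: [3.142, 0.001, 0.078]
wrist_force: [0.6, -0.6, 0.2]
finger_gap: 93.9
```

Run:
```python
from h import *
np.set_printoptions(precision=2,suppress=True)
s=manip.read_state();print(s["clock"],s["eef_pos"],s["eef_rot"],s["joints"])
c=cams.camera("wrist");cv2.imwrite("pics/w1.png",c["frame"][:,:,::-1]);np.savez("w1.npz",K=c["K"],pose=c["pose"]);print(c["pose"])
for n,z in [("tongs_left",46),("tongs_right",46),("muffin",46)]:
    for r in models.regions_of("wrist",n)[:1]: print(n,r["score"],r["point"],bp(c,[r["point"]],z),fit(c,r["pixels"],z))
```

```text
4.7 [614.08  46.85 259.61] [3.14 0.   0.08] [ 0.02  0.42  1.25 -0.    1.47  1.51]
[[  0.08  -0.96  -0.26 690.73]
 [ -1.    -0.08  -0.02  52.26]
 [ -0.     0.26  -0.96 431.24]
 [  0.     0.     0.     1.  ]]
tongs_left 0.58 [286.8, 168.5] [[660.02  79.22  46.  ]] ((660.6505126953125, 77.0149154663086), (19.53291893005371, 202.25193786621094), 108.40059661865234)
tongs_right 0.83 [345.8, 170.7] [[662.7   15.99  46.  ]] ((666.1343383789062, 16.062503814697266), (21.287952423095703, 199.2141876220703), 79.8592300415039)
muffin 0.56 [160.7, 196.8] [[618.71 214.94  46.  ]] ((620.8247680664062, 215.98423767089844), (73.0041275024414, 79.3499526977539), 16.294925689697266)
```

View pics/w1.png

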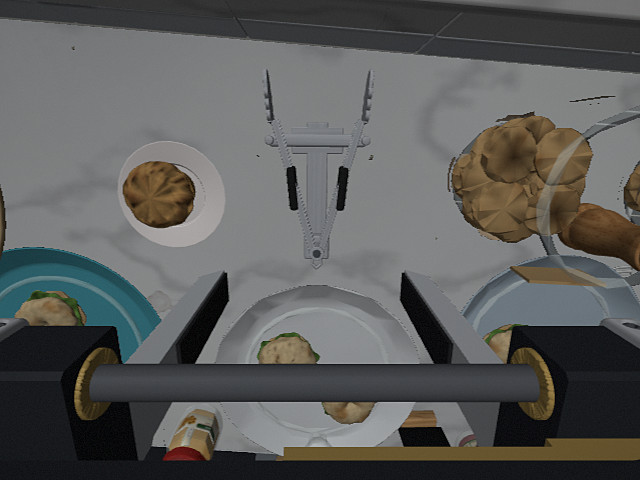

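Run:
```python
from h import *
np.set_printoptions(precision=1,suppress=True)
a=cv2.imread("pics/w1.png"); cv2.imwrite("pics/w1c.png",cv2.resize(a[60:275,250:390],None,fx=2.79,fy=2.79,interpolation=cv2.INTER_CUBIC))
```

```text
(no output)
```

View pics/w1c.png

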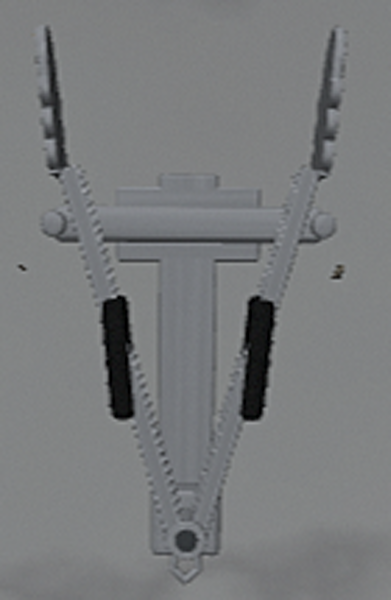

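Run:
```python
from h import *
np.set_printoptions(precision=1,suppress=True)
c=dict(np.load("w1.npz")); f=lambda x,y:(250+x/2.79,60+y/2.79)
h=bp(c,[f(186,541)],46);print("hinge",h)
P=bp(c,[f(104,298),f(112,416),f(273,298),f(263,416)],46);print(P,P.mean(0))
T=bp(c,[f(42,27),f(342,27)],48);print(T,T.mean(0)); print(bp(c,[f(55,225),f(322,227)],28))
d=T.mean(0)-h[0];print(np.arctan2(d[1],d[0]),np.hypot(d[0],d[1]))
s=manip.read_state();print(s["eef_pos"],s["eef_rot"])
```

```text
hinge [[566.8  39.6  46. ]]
[[661.8  78.8  46. ]
 [616.3  73.   46. ]
 [667.   14.2  46. ]
 [621.   13.4  46. ]] [641.5  44.8  46. ]
[[755.  106.3  48. ]
 [763.4  -0.2  48. ]] [759.2  53.   48. ]
[[687.2 101.   28. ]
 [694.7  -3.9  28. ]]
0.06996715078158396 192.83217700349417
[613.1  45.8 259.1] [3.1 0.  0.1]
```

```bash
python3 -m pendant '[[[2.6,0.35,3,0.006],[2.6,0.35,7,0.006],[2.6,0.35,11,0.006],[2.6,0.35,15,0.006],[2.6,0.35,15,0.006]]]'
python3 - <<'E'
from h import *
np.set_printoptions(precision=2,suppress=True)
for i in range(3):
    s=manip.read_state();print(s["clock"],s["eef_pos"],s["eef_rot"])
c=cams.camera("wrist");cv2.imwrite("pics/w2.png",c["frame"][:,:,::-1])
E
```

```text
clock: 5.4
eef_pos: [636.4, 42.2, 105.4]
eef_rot: [-3.141, 0.009, 0.069]
wrist_force: [-0.0, -1.1, 0.5]
finger_gap: 93.9
5.4 [636.39  42.24 105.4 ] [-3.14  0.01  0.07]
5.4 [636.39  42.24 105.4 ] [-3.14  0.01  0.07]
5.4 [636.39  42.24 105.4 ] [-3.14  0.01  0.07]
```

View pics/w2.png

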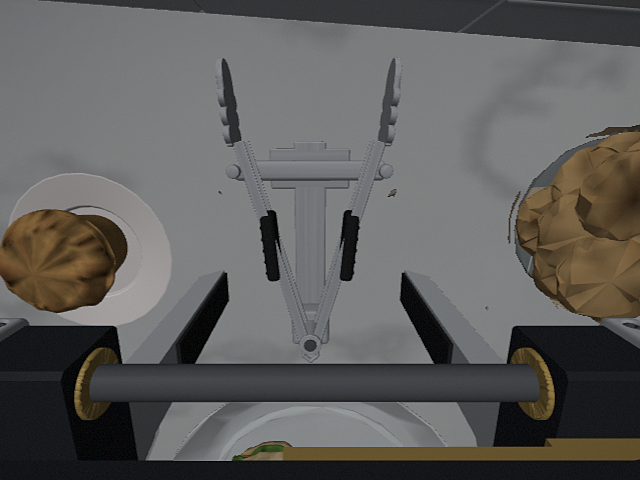

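```bash
python3 -m pendant '[[[0,0,1.5,0],[0,0,3,0],[0,0,4,0],[0,0,4,0]]]'
python3 - <<'E'
from h import *
np.set_printoptions(precision=2,suppress=True)
c=cams.camera("wrist");cv2.imwrite("pics/w3.png",c["frame"][:,:,::-1])
s=manip.read_state();print(s["clock"],s["eef_pos"],s["eef_rot"])
K,T=c["K"],c["pose"]; R=T[:3,:3]
for P in [(640,45,46),(566.5,39.7,46),tuple(s["eef_pos"])]: print(pr(c,[P]))
E
```

```text
clock: 5.85
eef_pos: [638.8, 43.6, 69.0]
eef_rot: [-3.141, 0.002, 0.069]
wrist_force: [-0.1, -0.2, -1.0]
finger_gap: 94.0
5.9 [639.19  43.63  69.99] [-3.14  0.    0.07]
[[310.79 274.31]]
[[311.32 381.93]]
[[312.87 292.72]]
```

View pics/w3.png

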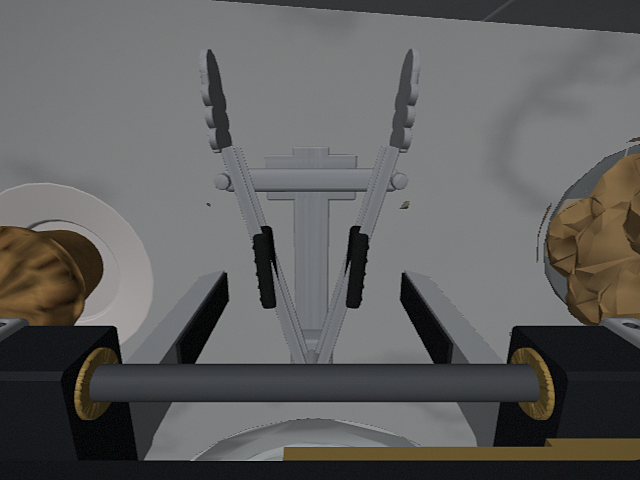

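```bash
python3 -m pendant '[[[0.3,-0.13,1.5,0],[0.3,-0.13,3,0],[0.3,-0.13,4,0],[0.3,-0.13,4.6,0],[0.3,-0.13,4.6,0]]]'; python3 -m pendant '[[[0,0,0,0],[0,0,0,0]]]'
python3 - <<'E'
from h import *
c=cams.camera("wrist");cv2.imwrite("pics/w4.png",c["frame"][:,:,::-1])
E
```

```text
clock: 6.4
eef_pos: [641.8, 45.1, 23.3]
eef_rot: [-3.142, 0.002, 0.069]
wrist_force: [-0.1, 0.3, 0.1]
finger_gap: 94.1
clock: 6.6
eef_pos: [642.6, 45.1, 25.0]
eef_rot: [3.142, -0.001, 0.069]
wrist_force: [-0.4, 0.0, -0.7]
finger_gap: 94.3
```

View pics/w4.png

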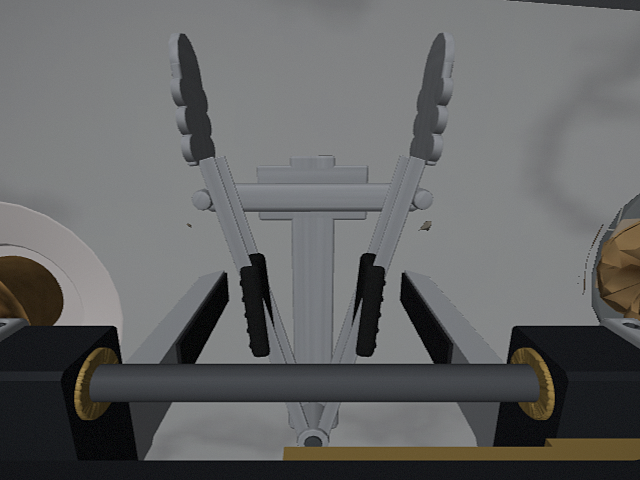

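```bash
python3 -m pendant '[[[0,0,0,0],[0,0,0,0],[0,0,0,0],[0,0,0,0],[0,0,0,0]]]' 0.27 20;  python3 -m pendant '[[[0,0,0,0],[0,0,0,0],[0,0,0,0]]]'
python3 - <<'E'
from h import *
c=cams.camera("wrist");cv2.imwrite("pics/w5.png",c["frame"][:,:,::-1])
E
```

```text
clock: 7.15
eef_pos: [642.4, 45.1, 24.5]
eef_rot: [-3.142, -0.0, 0.069]
wrist_force: [0.6, 0.3, -0.2]
finger_gap: 60.5
clock: 7.45
eef_pos: [642.4, 45.2, 24.5]
eef_rot: [-3.142, -0.0, 0.069]
wrist_force: [0.0, 0.8, 1.4]
finger_gap: 59.7
```

View pics/w5.png

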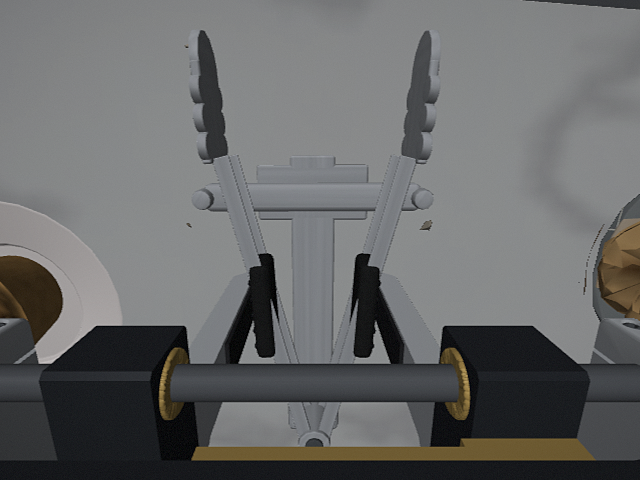

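```bash
python3 -m pendant '[[[0,0,-0.3,0],[0,0,-0.8,0],[0,0,-1.5,0],[0,0,-2.5,0],[0,0,-3.5,0]]]' 0.3;  python3 -m pendant '[[[0,0,-1,0],[0,0,-2,0],[0,0,-3,0],[0,0,-4,0],[0,0,-4,0]]]'
python3 - <<'E'
from h import *
c=cams.camera("wrist");cv2.imwrite("pics/w6.png",c["frame"][:,:,::-1])
c=cams.camera("scene");cv2.imwrite("pics/s6.png",cv2.resize(c["frame"][100:340,180:500,::-1],None,fx=2.5,fy=2.5))
E
```

```text
clock: 8.0
eef_pos: [642.4, 45.1, 60.6]
eef_rot: [3.142, -0.0, 0.069]
wrist_force: [0.4, -0.7, -1.5]
finger_gap: 61.2
clock: 8.5
eef_pos: [643.0, 45.1, 101.2]
eef_rot: [3.141, -0.002, 0.069]
wrist_force: [0.7, -0.7, -2.1]
finger_gap: 61.2
```

View pics/w6.png

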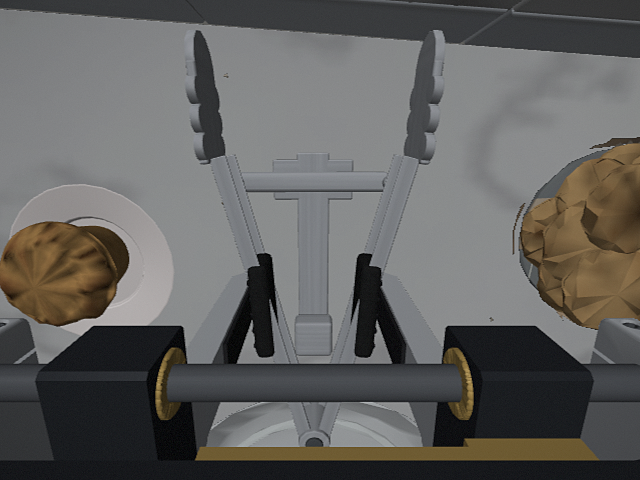

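View pics/s6.png

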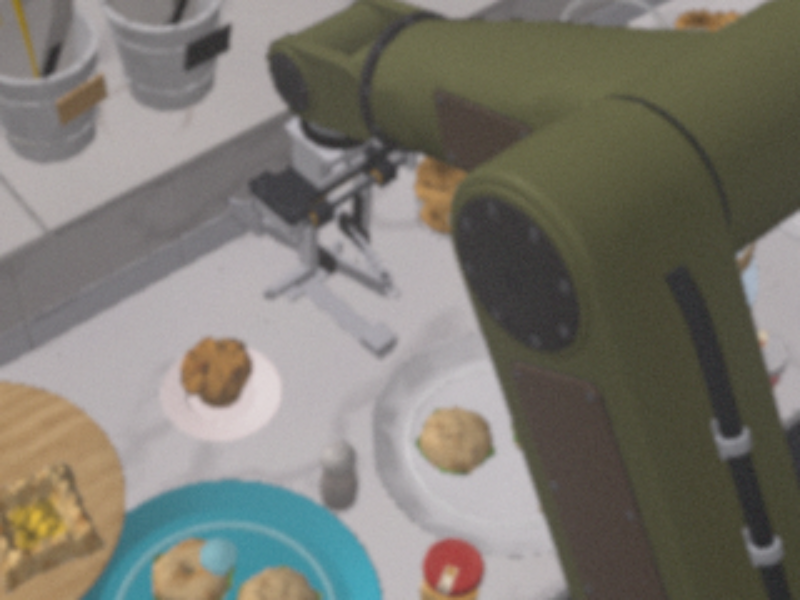

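Run:
```python
from h import *
np.set_printoptions(precision=1,suppress=True)
c=cams.camera("wrist");s=manip.read_state();p=s["eef_pos"];y=s["eef_rot"][2];print(p,y)
R=np.array([[np.cos(y),np.sin(y)],[np.sin(y),-np.cos(y)]])
L=lambda P:(P[:,:2]-p[:2])@R.T
print("hinge",L(bp(c,[(315,440)],p[2]+21.5)))
print("tips outer",L(bp(c,[(191,33),(438,33)],p[2]+23.5)))
print("jaw rear inner",L(bp(c,[(224,155),(407,155)],p[2]+23.5)))
print("sleeves top front",L(bp(c,[(250,255),(380,255),(258,355),(370,355)],p[2]+21.5)))
r=models.regions_of("wrist","muffin")[0];print(r["score"],fit(c,r["pixels"],46))
```

```text
[642.1  45.1  99. ] 0.06877481630579463
hinge [[-73.6   1.2]]
tips outer [[116.1 -45.7]
 [116.2  47.1]]
jaw rear inner [[ 71.4 -36.3]
 [ 71.5  38.6]]
sleeves top front [[ 27.8 -28. ]
 [ 27.9  30.1]
 [-23.1 -26.5]
 [-23.   27.7]]
0.79 ((621.24609375, 214.64183044433594), (74.51099395751953, 97.20332336425781), 30.377504348754883)
```

```bash
python3 -m pendant '[[[0,0,-1.3,-0.1],[0,0,-2.6,-0.2],[0,0,-3.8,-0.32],[0,0,-5,-0.43],[0,0,-5,-0.43]]]';  python3 -m pendant '[[[-0.6,-3.3,0,0],[-1.2,-6.6,0,0],[-1.8,-10,0,0],[-2.3,-13.3,0,0],[-2.7,-16.1,0,0]]]';python3 -m pendant '[[[0,0,0,0],[0,0,0,0],[0,0,0,0]]]'
python3 - <<'E'
from h import *
np.set_printoptions(precision=1,suppress=True)
c=cams.camera("wrist");cv2.imwrite("pics/w7.png",c["frame"][:,:,::-1])
s=manip.read_state();p=s["eef_pos"];y=s["eef_rot"][2];print(p,y)
r=models.regions_of("wrist","muffin")
for q in r[:2]:print(q["score"],q["point"],fit(c,q["pixels"],46))
r=models.regions_of("wrist","plate")
for q in r[:2]:print(q["score"],q["point"],fit(c,q["pixels"],15))
print(pr(c,[(620.5,216,46),(620.5,216,71)]))
c=cams.camera("top");cv2.imwrite("pics/t7.png",cv2.resize(c["frame"][100:340,180:500,::-1],None,fx=2.5,fy=2.5))
E
```

```text
clock: 9.2
eef_pos: [642.8, 45.2, 150.5]
eef_rot: [3.141, -0.002, 0.501]
wrist_force: [0.3, 0.3, -1.6]
finger_gap: 61.3
clock: 9.7
eef_pos: [540.1, 174.7, 148.4]
eef_rot: [-3.141, 0.001, 0.495]
wrist_force: [0.3, 0.5, -1.4]
finger_gap: 61.7
clock: 10.0
eef_pos: [542.0, 172.9, 149.0]
eef_rot: [3.142, 0.001, 0.497]
wrist_force: [0.6, 0.3, -1.2]
finger_gap: 61.2
[542.  172.8 149. ] 0.4967001715162449
0.64 [313.5, 121.3] ((621.051513671875, 216.28736877441406), (74.1851577758789, 79.49095153808594), 9.060673713684082)
0.93 [300.5, 172.5] ((614.9739379882812, 215.6292266845703), (125.69287109375, 125.90935516357422), 129.69857788085938)
0.51 [496.6, 171.9] ((631.6210327148438, 38.275978088378906), (158.75706481933594, 218.2722930908203), 4.094449996948242)
[[312.5 122.7]
 [312.4 120.9]]
```

View pics/w7.png

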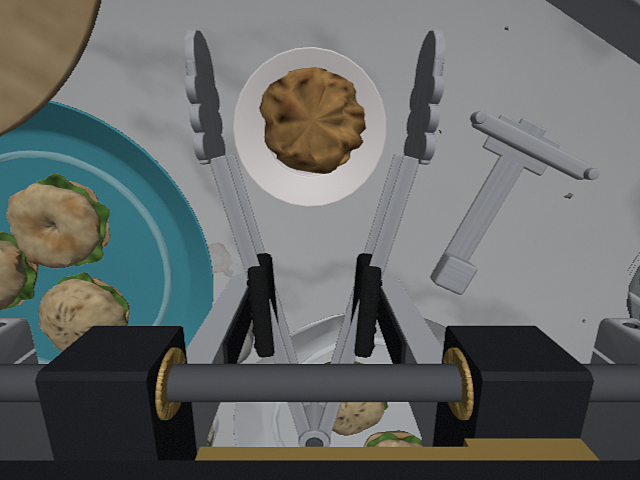

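View pics/t7.png

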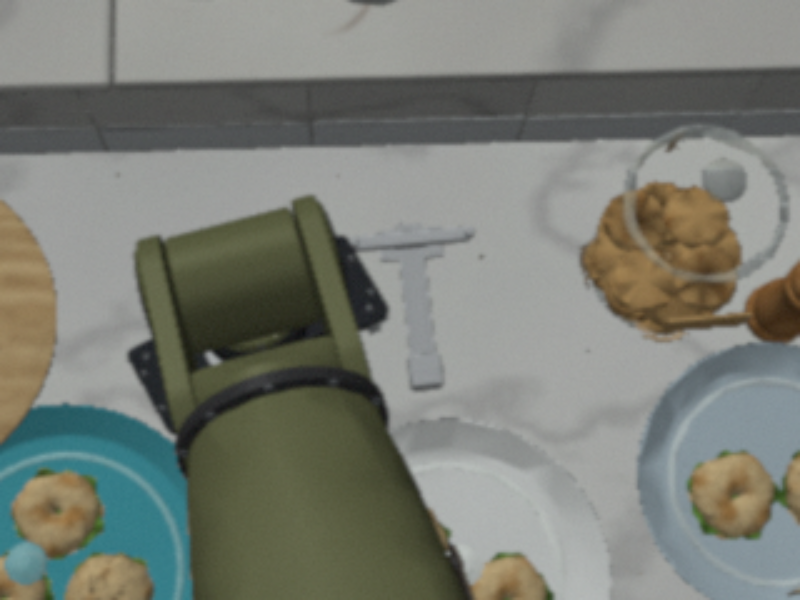

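```bash
python3 - <<'E'
from h import *
np.set_printoptions(precision=1,suppress=True)
c=cams.camera("wrist")
for z in (0,85):print(bp(c,[(222,258)],z))
print(pr(c,[(436,190,90),(436,190,0)]))
for z in (90,60):
  pass
for n in ["salt_shaker"]:
  for r in models.regions_of("wrist",n)[:3]: print(r["score"],r["point"],r["pixels"].sum())
E
python3 -c "
import cv2;a=cv2.imread('pics/w7.png');cv2.imwrite('pics/w7c.png',cv2.resize(a[220:450,150:350],None,fx=2.6,fy=2.6))"
```

```text
[[472.9 234.6   0. ]]
[[509.1 227.8  85. ]]
[[225.5 364.4]
 [247.4 309.3]]
0.79 [245.9, 348.3] 240
```

View pics/w7c.png

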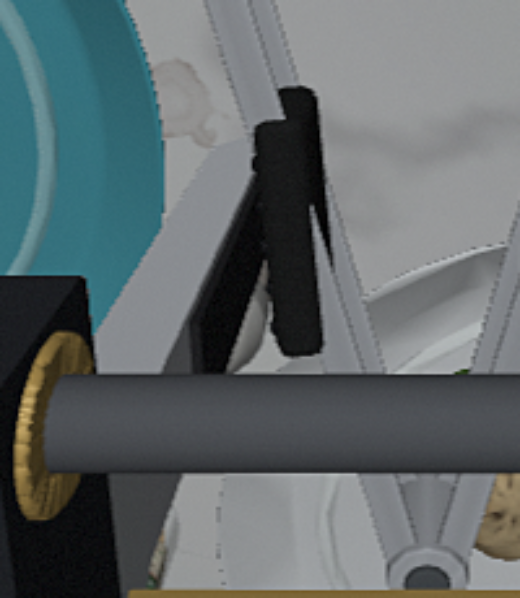

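```bash
python3 -m pendant '[[[0,-0.05,2,0],[0,-0.05,4,0],[0,-0.05,6,0],[0,-0.05,6.5,0],[0,-0.05,6.5,0]]]'
python3 - <<'E'
from h import *
np.set_printoptions(precision=1,suppress=True)
c=cams.camera("wrist");cv2.imwrite("pics/w8.png",c["frame"][:,:,::-1])
r=models.regions_of("wrist","muffin")
for q in r[:2]:print(q["score"],q["point"],fit(c,q["pixels"],46))
s=manip.read_state();print(s["eef_pos"],s["eef_rot"],s["finger_gap"])
E
```

```text
clock: 10.8
eef_pos: [541.2, 173.9, 84.1]
eef_rot: [-3.141, 0.001, 0.499]
wrist_force: [-1.0, 0.9, -0.1]
finger_gap: 61.2
0.68 [315.9, 112.0] ((621.340087890625, 215.98011779785156), (74.7283706665039, 80.69914245605469), 12.194281578063965)
[541.8 174.1  85.4] [ 3.1 -0.   0.5] 60.991070171848634
```

View pics/w8.png

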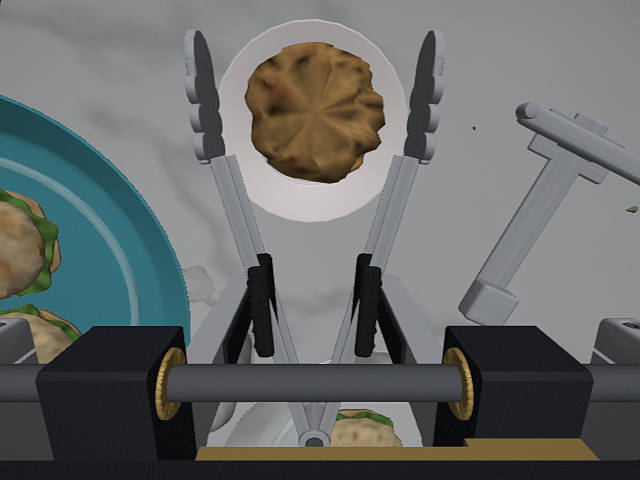

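```bash
python3 -m pendant '[[[0,0,1.2,0],[0,0,2.4,0],[0,0,3.6,0],[0,0,4.8,0],[0,0,5.0,0]]]'; python3 -m pendant '[[[0,0,0,0],[0,0,0,0]]]'
python3 - <<'E'
from h import *
c=cams.camera("wrist");cv2.imwrite("pics/w9.png",c["frame"][:,:,::-1])
E
```

```text
clock: 11.4
eef_pos: [540.5, 173.8, 32.4]
eef_rot: [-3.141, 0.003, 0.499]
wrist_force: [0.7, 1.0, -0.3]
finger_gap: 61.0
clock: 11.6
eef_pos: [541.6, 174.1, 34.8]
eef_rot: [3.141, -0.001, 0.499]
wrist_force: [-0.7, 0.6, -1.1]
finger_gap: 61.1
```

View pics/w9.png

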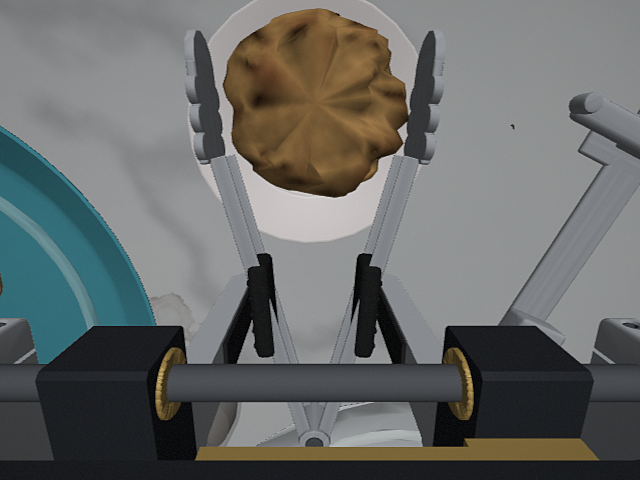

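```bash
python3 -m pendant '[[[0,0,0,0],[0,0,0,0],[0,0,0,0]]]' 0.2 14; python3 -m pendant '[[[0,0,0,0],[0,0,0,0],[0,0,0,0],[0,0,0,0],[0,0,0,0]]]' -0.2; python3 -m pendant '[[[0,0,0,0],[0,0,0,0],[0,0,0,0],[0,0,0,0],[0,0,0,0]]]' -0.2 30
python3 - <<'E'
from h import *
c=cams.camera("wrist");cv2.imwrite("pics/w10.png",c["frame"][:,:,::-1])
E
```

```text
clock: 11.95
eef_pos: [541.4, 174.1, 34.7]
eef_rot: [3.142, -0.0, 0.499]
wrist_force: [0.2, 0.5, 0.4]
finger_gap: 56.6
clock: 12.45
eef_pos: [541.3, 174.1, 34.5]
eef_rot: [-3.142, -0.0, 0.499]
wrist_force: [-0.2, 0.7, -0.6]
finger_gap: 54.1
clock: 12.95
eef_pos: [541.3, 174.1, 34.5]
eef_rot: [-3.142, -0.0, 0.499]
wrist_force: [0.2, 0.5, 0.9]
finger_gap: 53.5
```

View pics/w10.png

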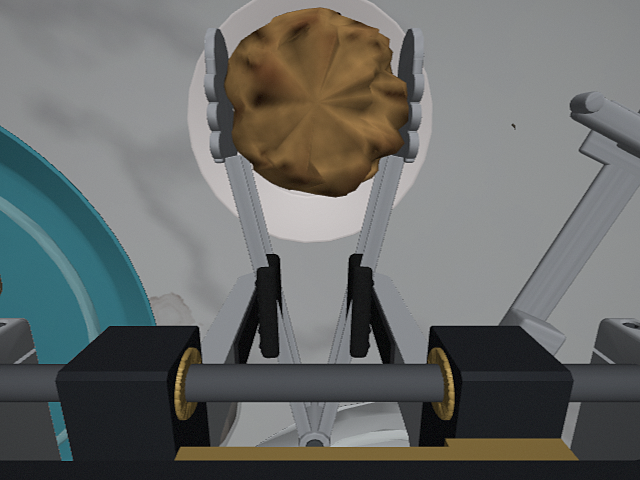

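The jaws are closed on the muffin and the fingers have stopped at 53.5 mm. Next is the lift.

```bash
python3 -m pendant '[[[0,0,-0.2,0],[0,0,-0.6,0],[0,0,-1.2,0],[0,0,-2,0],[0,0,-2.8,0]]]'; python3 -m pendant '[[[0,0,-1,0],[0,0,-2,0],[0,0,-3,0],[0,0,-4,0],[0,0,-5,0]]]'; python3 -m pendant '[[[0,0,-1.2,0],[0,0,-2.4,0],[0,0,-3.6,0],[0,0,-4.6,0],[0,0,-5.4,0]]]';python3 -m pendant '[[[0,0,-0.6,0],[0,0,-1,0],[0,0,-1.2,0],[0,0,-1.2,0],[0,0,-1.2,0]]]'
python3 - <<'E'
from h import *
np.set_printoptions(precision=1,suppress=True)
c=cams.camera("wrist");cv2.imwrite("pics/w11.png",c["frame"][:,:,::-1])
c=cams.camera("scene");cv2.imwrite("pics/s11.png",cv2.resize(c["frame"][100:340,180:500,::-1],None,fx=2.5,fy=2.5))
s=manip.read_state();print(s["clock"],s["eef_pos"],s["wrist_force"])
E
```

```text
clock: 13.5
eef_pos: [541.4, 174.1, 63.3]
eef_rot: [3.142, -0.0, 0.499]
wrist_force: [0.1, 0.5, -2.3]
finger_gap: 53.2
clock: 14.0
eef_pos: [541.4, 174.1, 113.4]
eef_rot: [3.142, -0.0, 0.499]
wrist_force: [0.1, -0.5, -2.8]
finger_gap: 53.6
clock: 14.5
eef_pos: [541.4, 174.1, 167.5]
eef_rot: [3.141, -0.001, 0.499]
wrist_force: [0.9, -0.3, -2.1]
finger_gap: 53.5
clock: 15.0
eef_pos: [541.2, 174.0, 178.1]
eef_rot: [-3.141, 0.001, 0.499]
wrist_force: [0.7, -0.3, -2.3]
finger_gap: 53.4
15.1 [541.2 174.  178.1] [-0.5 -0.5 -1.9]
```

View pics/w11.png

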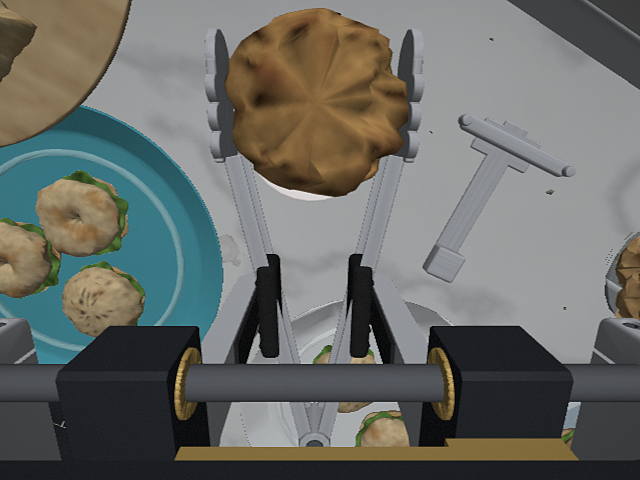

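View pics/s11.png

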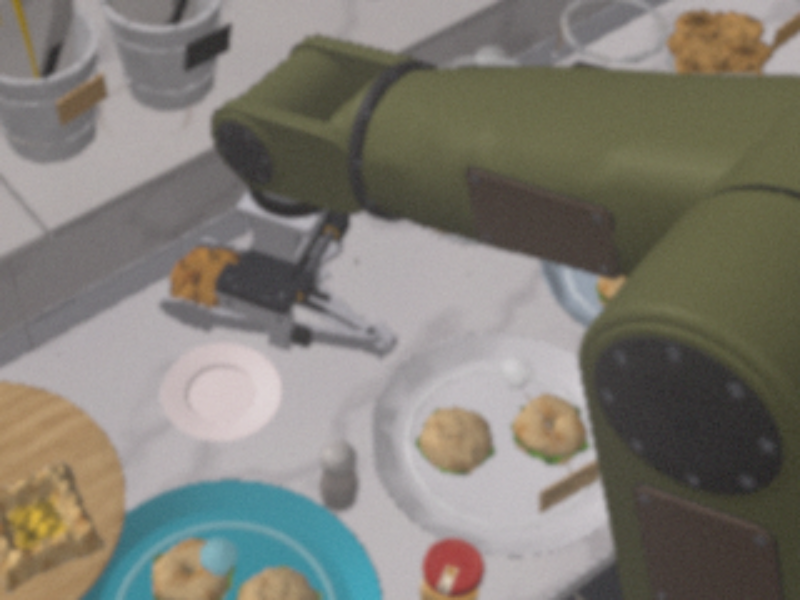

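The plate is empty and the muffin is in the jaws, unchanged in the wrist view since the grip. It rose 14.3 cm, so its foot should be about 148 mm up. The salt shaker hasn't moved.

```bash
python3 -m pendant '[[[0,0,0,0],[0,0,0,0],[0,0,0,0],[0,0,0,0],[0,0,0,0]]]'; python3 -c "
from cell import manip
print(manip.sign_off())"
```

```text
clock: 15.6
eef_pos: [541.4, 174.0, 178.4]
eef_rot: [-3.142, -0.0, 0.499]
wrist_force: [-0.7, 0.1, -3.0]
finger_gap: 53.4
the job is handed in; nothing more can be done
None
```

I took the tongs off their rest, turned them to about 0.5 rad to clear the salt shaker, and lowered the open jaws around the muffin. I closed them with a 30 N grip, which should put about 11 N on the muffin at each jaw, and lifted straight up. I handed the job in at 15.6 s with the muffin still held; no verdict came back.

- **Muffin:** in the last wrist picture it sits between the jaws exactly as it did before the lift, with no visible tilt. Its underside should be about 148 mm above the table, worked out from how far the arm rose rather than measured.
- **Grip and tongs:** the finger gap held steady at 53.4 mm. The wrist force of about 2 to 3 N fits the weight of the tongs and muffin together. The hinge underside should be at about 175 mm.
- **Surroundings:** the salt shaker stands where it was. I did not look at the pepper mill again at the end, but nothing went near it.
- **Contact:** there is no direct reading of finger or arm contact with the muffin. The pictures show the fingers well clear of it.
- **Checks:** none failed. The only disagreement was early: the top and wrist cameras placed the grip point up to 6 mm apart along the sleeves. I used the wrist view.

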